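Set a box-section stub down for grinding

ROBOT

A 6-joint arm with a two-finger parallel gripper is mounted at the origin on the work surface. World frame = base frame: x ahead of the robot, y to its left, z up, the work surface at z = 0. Lengths are in m, angles in rad, forces in N, time in s.
With the tool pointing down it reaches from about 0.35 to 0.975 m from the base axis. Payload 4.9 kg.
Tool frame: the origin (TCP) lies midway between the tips of the shut fingers; the grasp point (between the pads) lies 19 mm behind it; z points along the fingers, y is the direction in which the jaws open and shut (so a half turn about z gives the same grasp; the last joint's range is limited). The gripper opens to 85 mm and grips with 20 to 120 N. Pads are 22 mm wide; open, the fingers measure 114 mm over their backs; the gripper's body (76 mm by 85 mm) begins 54 mm behind the grasp point. The pads swing forward as they close: fully open they stand 13 mm farther back than shut.
Start: joints at [-1.282, 0.053, 1.613, -0, 1.476, -0.119], TCP at [0.248, -0.574, 0.231] pointing down, gripper open.
Joint ranges: [-3.01, 3.01], [-1.01, 2.22], [0.06, 2.58], [-1.02, 4.17], [0.09, 2.62], [-3.14, 3.14]. Speed limits (rad/s): [2.57, 2.57, 3.14, 3.14, 3.14, 3.14].

INTERFACE

Orientations are given as a unit quaternion [w, x, y, z].
In Python, from plant import state, grab_frame, camera_params, job_done, boxes_of gives the robot as it stands.
- The arm moves only by the tool step_arm, never from a script. Its argument "steps" is a list of rows, each a list of 4 numbers: the shift along the tool's x, y, z in mm, then the turn about the tool's z in degrees. A call has 1 to 8 rows; each row shifts and turns the pose as measured when the row begins, along the tool's axes as they then stand; what a row does not reach is not made up. A row lasts 1/10 s, in which the tool goes at most 50 mm and 8.59 degrees, less where a joint would pass 70% of its speed; a pose out of reach is approached as far as the arm can. A call is refused whole if a number of a shift passes 50 or a number of a turn 8.59, either way. A call with a gripper value outside its range is refused whole. "claw" is the opening in per cent of the stroke, from 0 (shut) to 100 (fully open), set as the call begins (left out, the last holds). The fingers move at their own pace and stop on an object; the grip force is fixed at half the most. Time passes only in rows, so rows that do not move let the fingers close. It gives the time, the measured TCP pose, the force and the opening at its end, in the units of the state.
- state(): the state, without advancing time (a new reading comes with each control period).
- grab_frame(name): name is "scene" or "top" or "wrist"; returns (picture, depth): 480x640x3 uint8, red, green, blue; 480x640 float32, m along the optical axis (not along the pixel's ray), 0 where there is no reading.
- camera_params(name): a dict with "mtx" (3x3 intrinsics, pixels), "k1" (the pictures are not rectified: a ray, as slopes to the right and down, at radius r is drawn at 1 + k1 r^2 times it, then the intrinsics apply), "extrinsics" (4x4, takes a point from camera to world coordinates); the wrist camera has in their place "T_tool_cam" (4x4, takes a point from camera to tool coordinates, whose origin is the TCP and whose axes are the flange's). Camera axes: x right, y down, z forward; pixel columns grow to the right and rows downward; lengths in m; the calibration is good to about 2 mm. A picture is of the moment at which its call begins: read the wrist's pose just before it. camera_params takes no time and is no camera call.
- job_done(): hands the job in, once; it reports no verdict.
Trained networks look in the newest picture that a camera, given by its name, has taken for a name from the list of things; names that differ only in an ending like _2 or _b are one class to them, and where a whole thing is asked for, a point or a joint stands for the part that bears it (a point fixed in the world has none). Each returns a list of dicts, best first, with "p" (0 to 1); they miss things now and then, are a little off and sometimes report something else, mostly with a low value. They report only what shows in the picture. A call takes as long as a camera call.
- boxes_of(camera, label): "box" ([left, top, width, height] in pixels, round what is visible of it).
The state is a dict: "time": time; "joint_pos": joint angles; "joint_vel": joint speeds; "joint_efforts": joint torques, N m; "tool_pos": TCP position; "tool_rot": TCP orientation; "contact_force": force on the tool from outside, world axes, zero at the start; "ft_torque": the same for the moment, N m; "gripper_width": opening from 0.0 (shut) to 1.0 (fully open).
Only numpy, scipy, OpenCV 4.12 (cv2) and the standard library are available. Lean on these libraries where they do the work, as an engineer would, in place of code of your own. Each camera call takes 0.05 s, during which the arm holds its last target. There are 200 camera calls.

TASK

Get the square steel stub ready for its long weld to be ground. First clear the flat chisel off the steel plate by standing it up in the tool pot; then slide the stub, still standing, up to the plate and, with its foot against the plate's edge, tip it over so that it lies flat on the plate with the long weld facing up; then push it along until its end is fully home and square against the angle-iron stop. The stop is only held by magnets, so do not shift it, and leave the other tools where they are.

Things in the scene. Friction and masses are not known exactly. Their poses are not given: they have to be found in the camera images.
- plate: Dark steel plate fixed to the bench, 240 x 240 mm, 12 mm thick. Origin at the centre of its underside, on the bench; x and y along its sides, z up. The stub stands on the bench beyond the plate's -y edge (y = -120 mm); that edge is the low stop over which the stub is tipped, towards the plate's +y.
- stop_face (a point): Angle-iron stop (25 x 25 x 4 mm, 160 mm long) across the plate, square to it, its middle at the plate's x = 0, 45 to 65 mm beyond the plate's centre on +y. The point: middle of its upright leg's working face, which looks to the plate's -y, half way up its 25 mm height. Two magnets on the flat leg behind hold it: pushed with more than about 22 N it slides to the plate's +y.
- stub: Closed square box section, 92 x 92 mm, 150 mm tall, 0.7 to 0.95 kg, standing on end. Origin at the centre of its foot, z up along it. A rippled weld, 11 mm wide, 1.5 mm proud, runs up the middle of its -y side; its +y side looks at the plate across a gap of 35 to 65 mm, up to 0.15 rad askew. Friction varies: pushed high in the open it may tip too soon; pushed within 40 mm of the bench it slides.
- stub_foot (a point): Middle of the stub's lower edge on its +y side (46 mm from the origin of the stub along its y): the edge that comes against the plate.
- stub_top (a point): Centre of the stub's upper cap, 150 mm from its origin along its z: the end that comes against the stop.
- chisel: Flat cold chisel, plain steel bar 180 mm long, 23 mm wide, 13 mm thick, 0.32 kg, lying flat on the plate, roughly along the plate's x. Origin at its middle, half way up its thickness; x along it towards the cutting edge, y across its width. The last 52 mm taper to a cutting edge 3 mm thick and 26 mm wide; the centre of mass is about 10 mm from the origin towards the blunt head.
- pot: Tool pot of dark steel pipe, fixed to the bench on a 100 x 100 mm foot 5 mm thick: 76 mm outside and 68 mm inside diameter, rim 85 mm above the bench, inner floor 6 mm above the bench, empty. Origin on its axis at the bench, z up.
- can: Spray can 66 mm in diameter, 190 mm tall, standing: bystander. Origin at the centre of its underside.
- flapdisc: Flap disc 115 mm in diameter, 13 mm thick, lying on the bench beside the stub: bystander. Origin at the centre of its underside.
- wrench: Open wrench about 200 mm long lying on the bench on the other side of the stub: bystander.
- tape: Tape measure 70 x 68 x 36 mm on the bench: bystander.
- hammer: Hammer 280 mm long lying on the bench: bystander.
- clamp: C-clamp about 160 mm long lying on the bench behind the plate: bystander.

How it is judged:
By the outcome, as a careful person would: the job done as asked, in the order asked, and still so for the second after the job is handed in, with the robot touching nothing.
It also fails if it takes over 69 s, if anything falls off the work surface, if the arm or the gripper's body presses on something with over 40 N, if the wrist force passes 120 N, or if a joint passes its speed limit or range.

## Working session

There is one attempt and no reset: what is moved stays moved. The work goes in short steps, Python scripts to look and compute and a tool call to move; the robot and the scene stay as the last step left them, time stands still between calls to the robot, and variables do not carry over. Pictures are saved under pics/ and viewed, about 8 in all and at most 12, crops included, and the job is handed in when it is done.

Besides the shell and the picture viewer there is one more tool, called after "Emit:" in YAML: its name, and indented under it one key for each argument. step_arm: Moves the arm, as the interface text tells. Its arguments: {"type":"object","properties":{"steps":{"type":"array"},"claw":{"type":"number"}},"required":["steps"]}

```bash
ls; mkdir -p pics; cat > h.py <<'E'
import numpy as np, cv2
from scipy.spatial.transform import Rotation as R
from plant import *
def Tt(s=None):
    s=s or state(); T=np.eye(4); q=s['tool_rot']; T[:3,:3]=R.from_quat([q[1],q[2],q[3],q[0]]).as_matrix(); T[:3,3]=s['tool_pos']; return T
def cam(name):
    c=camera_params(name); K=np.array(c['mtx']); k=c['k1']
    E=np.array(c['extrinsics']) if 'extrinsics' in c else Tt()@np.array(c['T_tool_cam'])
    return K,k,E
def cloud(name):
    K,k,E=cam(name); im,d=grab_frame(name)
    v,u=np.mgrid[0:480,0:640].astype(float)
    uv=cv2.undistortPoints(np.stack([u,v],-1).reshape(-1,1,2),K,np.array([k,0,0,0,0.])).reshape(480,640,2)
    P=np.concatenate([uv,np.ones((480,640,1))],-1)*d[...,None]
    W=P@E[:3,:3].T+E[:3,3]; W[d==0]=np.nan
    return im,d,W
def proj(name,p):
    K,k,E=cam(name); Ei=np.linalg.inv(E); q=np.atleast_2d(p)@Ei[:3,:3].T+Ei[:3,3]
    return cv2.projectPoints(q,np.zeros(3),np.zeros(3),K,np.array([k,0,0,0,0.]))[0].reshape(-1,2)
def save(im,f): cv2.imwrite('pics/'+f,im[...,::-1])
E
python3 - <<'E'
from h import *
for c in ['scene','top']:
    im,d,W=cloud(c); np.savez(f'{c}.npz',im=im,W=W); save(im,c+'.png')
    for n in ['plate','stop_face','stub','chisel','pot','can','flapdisc','wrench','tape','hammer','clamp']:
        b=boxes_of(c,n)
        if b:
            x,y,w,h=b[0]['box']; print(c,n,round(b[0]['p'],2),np.round([x,y,w,h]),np.round(W[int(min(479,y+h/2)),int(min(639,x+w/2))],3))
    print(cam(c)[2].round(2).tolist())
print(state())
E
```

```text
pics
scene plate 0.91 [307. 245. 116.  78.] [0.57  0.042 0.011]
scene stop_face 0.96 [382. 248.  26.  52.] [0.546 0.111 0.017]
scene stub 0.98 [231. 218.  52.  80.] [ 0.602 -0.187  0.113]
scene chisel 0.63 [345. 251.  12.  46.] [0.551 0.012 0.026]
scene pot 0.91 [451. 222.  58.  51.] [0.52  0.309 0.058]
scene can 0.62 [489. 254.  61.  92.] [0.798 0.262 0.14 ]
scene flapdisc 0.51 [116. 243.  45.  78.] [ 0.543 -0.46   0.022]
scene wrench 0.65 [198. 325.  46.   9.] [ 0.688 -0.262  0.005]
scene tape 0.85 [412. 211.  29.  26.] [0.365 0.229 0.037]
scene hammer 0.8 [115. 240.  46.  81.] [ 0.536 -0.462  0.022]
scene clamp 0.78 [367. 332.  55.  86.] [0.819 0.059 0.001]
[[0.06, 0.53, -0.85, 1.35], [1.0, -0.04, 0.04, -0.09], [-0.01, -0.85, -0.53, 0.63], [0.0, 0.0, 0.0, 1.0]]
top plate 0.71 [137. 244.  47.  49.] [0.489 0.327 0.009]
top stub 0.76 [346. 213.  47.  42.] [ 0.552 -0.175  0.147]
top chisel 0.87 [278. 208.  18.  74.] [0.54  0.015 0.02 ]
top pot 0.72 [137. 248.  45.  44.] [0.486 0.329 0.011]
top can 0.78 [150. 124.  43.  46.] [0.748 0.263 0.176]
top flapdisc 0.82 [355. 275.  45.  50.] [
[... 382 characters left out ...]
joint_pos': array([-1.28199196e+00,  5.26858554e-02,  1.61289045e+00,  6.41265774e-07,
        1.47599995e+00, -1.18961668e-01]), 'joint_vel': array([ 9.56164134e-05, -6.09800989e-04,  4.89521097e-04,  2.09030561e-04,
       -1.05020749e-03,  1.18246549e-03]), 'joint_efforts': array([-8.88217244e-06, -3.93687344e+01, -3.70464349e+01, -1.04846210e-04,
        5.61659817e-04,  2.76531907e-06]), 'tool_pos': array([ 0.24786807, -0.57373185,  0.23131806]), 'tool_rot': array([8.14443370e-06, 9.79287760e-01, 2.02473411e-01, 1.01365171e-06]), 'contact_force': array([-0.65098967, -0.35397172,  0.46514792]), 'ft_torque': array([0.0091654 , 0.00233205, 0.02482972]), 'gripper_width': 0.9972286676762626}
```

View pics/top.png

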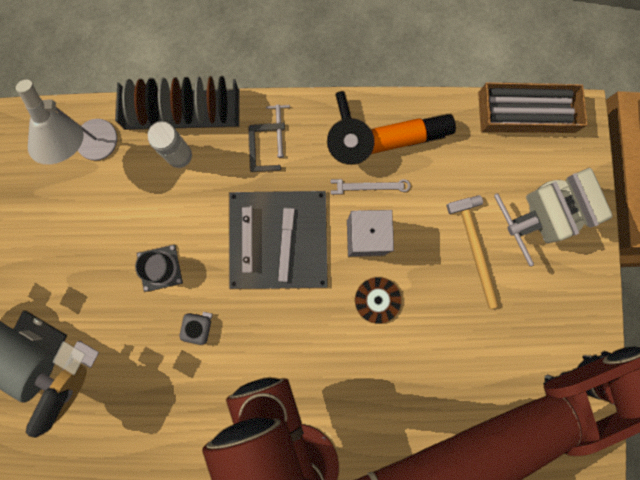

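View pics/scene.png

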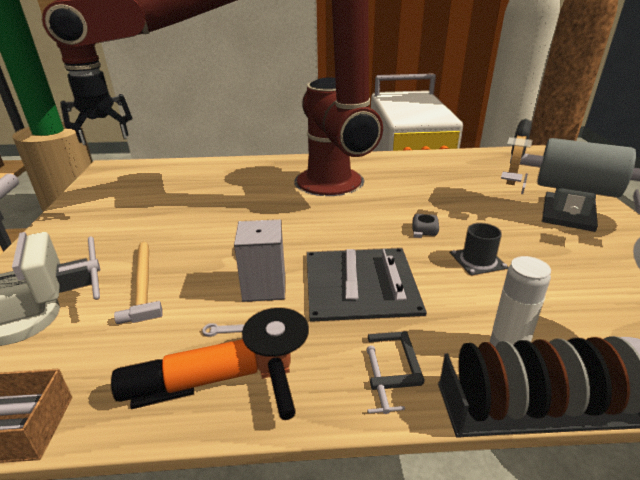

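```bash
python3 - <<'E'
from h import *
A=[np.load(c+'.npz')['W'].reshape(-1,3) for c in ['scene','top']]
def rect(P):
    r=cv2.minAreaRect((P[:,:2]*1000).astype(np.float32)); return np.round(r[0],1),np.round(r[1],1),round(r[2],1)
for c,P in zip(['scene','top'],A):
    P=P[np.isfinite(P).all(1)]
    def s(x0,x1,y0,y1,z0,z1):
        m=(P[:,0]>x0)&(P[:,0]<x1)&(P[:,1]>y0)&(P[:,1]<y1)&(P[:,2]>z0)&(P[:,2]<z1); return P[m]
    for n,b in dict(bench=(.4,.5,-.4,-.3,-.05,.05),plate=(.4,.72,-.1,.2,.008,.0155),chisel=(.42,.66,-.03,.06,.019,.03),stopleg=(.4,.7,.05,.2,.03,.045),stubtop=(.45,.68,-.3,-.09,.142,.16),pot=(.4,.6,.25,.4,.08,.09)).items():
        q=s(*b); print(c,n,len(q),*(rect(q) if len(q)>5 else ''),np.median(q[:,2]).round(4) if len(q) else '')
E
```

```text
scene bench 983 [ 450.1 -350.1] [99.8 99.9] 89.9 0.0009
scene plate 6059 [554.8  33.7] [239.8 245.5] 90.0 0.0131
scene chisel 535 [542.6  12.8] [ 25.2 181.5] 85.3 0.0251
scene stopleg 152 [555.8 104.9] [159.8  21.7] 0.5 0.0367
scene stubtop 1183 [ 558.5 -183.8] [95.8 92.6] 0.2 0.1507
scene pot 230 [490. 327.] [75.8 76.7] 65.4 0.0845
top bench 1594 [ 450. -350.] [99.9 99.7] 0.2 -0.0008
top plate 6618 [551.2  51.5] [291.  306.1] 88.0 0.0118
top chisel 681 [546.8   7.5] [208.7  75.9] 4.5 0.024
top stopleg 150 [555.8 106.5] [157.9  18.2] 0.0 0.037
top stubtop 1726 [ 556.6 -182.3] [93.3 93.8] 0.6 0.1494
top pot 168 [489.3 329.4] [76.2 72.6] 78.1 0.085
```

Top view: the plate is centred near (279,240), the chisel runs from (290,208) to (284,281), the stub cap is at (371,232), and the pot is at (158,268). The scene view agrees. Next I'll find the chisel's axis and which end tapers, the plate edges and the stop's angle.

```bash
python3 - <<'E'
from h import *
for c in ['scene','top']:
    P=np.load(c+'.npz')['W'].reshape(-1,3); P=P[np.isfinite(P).all(1)]
    m=(P[:,0]>.43)&(P[:,0]<.65)&(P[:,1]>-.02)&(P[:,1]<.045)&(P[:,2]>.017)&(P[:,2]<.03); q=P[m]
    mu=q.mean(0); d=np.linalg.svd(q[:,:2]-mu[:2])[2][0] if len(q)<3000 else 0
    if d[0]<0:d=-d
    n=np.array([-d[1],d[0]]); t=(q[:,:2]-mu[:2])@d; w=(q[:,:2]-mu[:2])@n
    ctr=mu[:2]+d*(t.min()+t.max())/2
    print(c,ctr.round(4),np.degrees(np.arctan2(d[1],d[0])).round(2),np.ptp(t).round(3))
    for a in np.arange(t.min(),t.max(),.015):
        k=(t>=a)&(t<a+.015); print(round(float(mu[0]+a*d[0]),3),np.median(q[k,2]).round(4),np.ptp(w[k]).round(4))
    # stop upright face edge, stub faces
    m=(P[:,0]>.47)&(P[:,0]<.64)&(P[:,1]>.06)&(P[:,1]<.13)&(P[:,2]>.02)&(P[:,2]<.045); q=P[m]
    for a in np.arange(.48,.63,.03):
        k=(q[:,0]>=a)&(q[:,0]<a+.03)&(q[:,2]>.033); print('stop',a.round(2),(q[k,1].min()*1000).round(1),(np.median(q[k,1])*1000).round(1),(q[k,1].max()*1000).round(1))
E
```

```text
scene [0.5426 0.0129] -5.21 0.182
0.452 0.0259 0.0221
0.467 0.0259 0.0218
0.482 0.0257 0.0215
0.497 0.0255 0.0212
0.512 0.0262 0.0208
0.527 0.0255 0.0231
0.542 0.0261 0.0226
0.557 0.0255 0.0203
0.572 0.0258 0.0241
0.587 0.0243 0.0241
0.602 0.0231 0.0237
0.616 0.0216 0.0252
0.631 0.0221 0.0084
stop 0.48 95.1 96.8 110.6
stop 0.51 95.0 96.2 99.0
stop 0.54 95.0 96.6 99.6
stop 0.57 94.7 96.5 98.9
stop 0.6 94.5 96.1 111.0
stop 0.63 94.8 97.2 99.3
top [0.5417 0.0153] -4.67 0.211
0.437 0.0198 0.0527
0.452 0.0243 0.063
0.467 0.0245 0.0589
0.482 0.0245 0.0465
0.497 0.0237 0.0561
0.512 0.0247 0.0509
0.526 0.0251 0.0302
0.541 0.0238 0.039
0.556 0.0247 0.0471
0.571 0.0245 0.0542
0.586 0.0233 0.0464
0.601 0.0217 0.0348
0.616 0.0206 0.0564
0.631 0.0177 0.0521
0.646 0.0173 0.0
stop 0.48 97.8 100.6 115.6
stop 0.51 97.7 100.2 101.0
stop 0.54 97.7 98.3 100.9
stop 0.57 97.8 98.3 100.8
stop 0.6 97.4 99.8 107.9
stop 0.63 97.5 98.9 100.4
```

```bash
cat >> h.py <<'E'
def pose():
    s=state(); T=Tt(s); h=np.degrees(np.arctan2(T[1,0],T[0,0]))
    print('t',round(s['time'],2),'tcp',(T[:3,3]*1000).round(1),'head',h.round(2),'tilt',np.degrees(np.arccos(-T[2,2])).round(2),'F',np.round(s['contact_force'],1),'w',round(s['gripper_width'],3),'q',np.round(s['joint_pos'],2)); return T[:3,3]*1000,h
def plan(x,y,z,head=None,v=48,w=8.5):
    p,h=pose(); head=h if head is None else head
    dh=(head-h+180)%360-180; d=np.array([x,y,z])-p
    n=int(max(1,np.ceil(np.linalg.norm(d)/v),np.ceil(abs(dh)/w)))
    out=[]
    for i in range(n):
        a=np.radians(h); u=d/n
        out.append([round(u[0]*np.cos(a)+u[1]*np.sin(a),1),round(u[0]*np.sin(a)-u[1]*np.cos(a),1),round(-u[2],1),round(-dh/n,2)]); h+=dh/n
    print(n,out)
E
python3 -c "
from h import *
plan(492.5,18,150,-5.2)"
```

```text
t 1.2 tcp [ 247.9 -573.7  231.3] head 23.36 tilt 0.0 F [-0.7 -0.4  0.5] w 0.997 q [-1.28  0.05  1.61  0.    1.48 -0.12]
14 [[np.float64(32.8), np.float64(-31.9), np.float64(5.8), np.float64(2.04)], [np.float64(31.6), np.float64(-33.0), np.float64(5.8), np.float64(2.04)], [np.float64(30.5), np.float64(-34.1), np.float64(5.8), np.float64(2.04)], [np.float64(29.2), np.float64(-35.2), np.float64(5.8), np.float64(2.04)], [np.float64(27.9), np.float64(-36.2), np.float64(5.8), np.float64(2.04)], [np.float64(26.6), np.float64(-37.2), np.float64(5.8), np.float64(2.04)], [np.float64(25.3), np.float64(-38.1), np.float64(5.8), np.float64(2.04)], [np.float64(23.9), np.float64(-39.0), np.float64(5.8), np.float64(2.04)], [np.float64(22.5), np.float64(-39.8), np.float64(5.8), np.float64(2.04)], [np.float64(21.1), np.float64(-40.6), np.float64(5.8), np.float64(2.04)], [np.float64(19.6), np.float64(-41.3), np.float64(5.8), np.float64(2.04)], [np.float64(18.2), np.float64(-42.0), np.float64(5.8), np.float64(2.04)], [np.float64(16.6), np.float64(-42.6), np.float64(5.8), np.float64(2.04)], [np.float64(15.1), np.float64(-43.2), np.float64(5.8), np.float64(2.04)]]
```

Emit:
step_arm:
  steps:
    - [33,-32,0,2]
    - [32,-33,0,2]
    - [30,-34,0,2]
    - [29,-35,0,2]
    - [28,-36,0,2]
    - [27,-37,0,2]
    - [25,-38,5,2]
    - [24,-39,5,2]
  claw: 60

```text
time: 2.0
tool_pos: [0.3919, -0.2304, 0.2215]
tool_rot: [0.002, 0.999, 0.053, 0.002]
contact_force: [1.2, -0.2, 0.5]
gripper_width: 0.594
```

```bash
sed -i 's/^    print(n,out)/    print(n,[[float(a) for a in r] for r in out])/' h.py; python3 -c "
from h import *
plan(492.5,18,140,-5.2)"
```

```text
t 2.0 tcp [ 391.9 -230.4  221.5] head 6.07 tilt 0.28 F [ 1.2 -0.2  0.5] w 0.594 q [-0.7  -0.37  2.01 -0.    1.5   0.77]
6 [[21.1, -39.4, 13.6, 1.88], [19.7, -40.1, 13.6, 1.88], [18.4, -40.7, 13.6, 1.88], [17.1, -41.3, 13.6, 1.88], [15.7, -41.8, 13.6, 1.88], [14.3, -42.3, 13.6, 1.88]]
```

Emit:
step_arm:
  steps:
    - [21,-39.4,12,1.9]
    - [19.7,-40,12,1.9]
    - [18.4,-40.7,12,1.9]
    - [17,-41.3,12,1.9]
    - [15.7,-41.8,12,1.9]
    - [14.3,-42.3,12,1.9]

```text
time: 2.6
tool_pos: [0.4981, 0.0276, 0.1509]
tool_rot: [0.004, 0.999, -0.051, 0.008]
contact_force: [1.6, 0.3, 0.7]
gripper_width: 0.598
```

```bash
python3 -c "
from h import *
plan(492.5,18,75,-5.2)
im,d,W=cloud('wrist'); save(im,'w1.png')
m=(W[...,2]>.0175)&(W[...,2]<.03)&(abs(W[...,1]-.015)<.04)
q=W[m]; mu=q[:,:2].mean(0); dd=np.linalg.svd(q[:,:2]-mu,full_matrices=False)[2][0]; t=(q[:,:2]-mu)@dd
print(len(q),mu,dd,np.degrees(np.arctan(dd[1]/dd[0])),q[:,:2][t.argmin()],q[:,:2][t.argmax()])
"
```

```text
t 2.6 tcp [498.1  27.6 150.9] head -5.84 tilt 0.97 F [1.6 0.3 0.7] w 0.598 q [-0.09 -0.2   1.99 -0.01  1.34  1.58]
2 [[-2.3, 5.0, 37.9, -0.32], [-2.3, 5.0, 37.9, -0.32]]
9502 [0.54836218 0.01291337] [-0.99564999  0.09317246] -5.346142742012526 [0.63031428 0.01374668] [0.4500133  0.02652027]
```

View pics/w1.png

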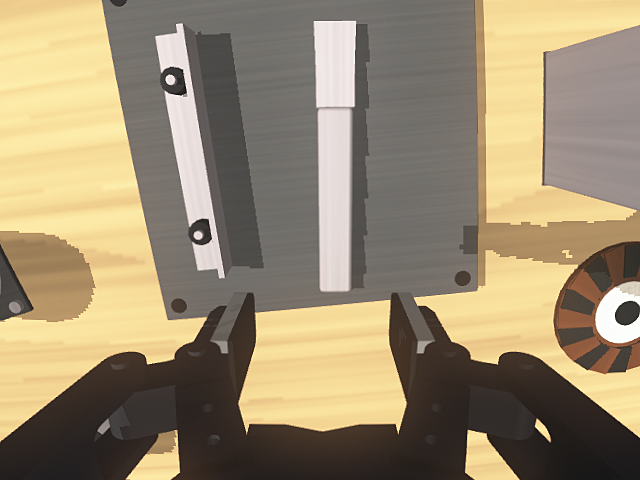

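Emit:
step_arm:
  steps:
    - [-2,5,38,0]
    - [-2,5,38,-0.5]
    - [0,0,30,0]
    - [0,0,25,0]
    - [0,0,0,0]

```text
time: 3.15
tool_pos: [0.4974, 0.0274, 0.0151]
tool_rot: [0.001, 0.999, -0.04, 0.009]
contact_force: [-0.7, -0.3, -0.7]
gripper_width: 0.605
```

```bash
python3 -c "
from h import *
plan(492.5,18,14,-5.3)"
```

```text
t 3.15 tcp [497.4  27.4  15.1] head -4.57 tilt 0.99 F [-0.7 -0.3 -0.7] w 0.605 q [-0.09 -0.02  2.07 -0.    1.07  1.56]
1 [[-4.1, 9.8, 1.1, 0.73]]
```

Emit:
step_arm:
  steps:
    - [-4,10,0,0.7]
    - [0,0,0,0]
    - [0,0,0,0]

```text
time: 3.45
tool_pos: [0.4943, 0.0164, 0.0183]
tool_rot: [0.001, 0.999, -0.047, 0.011]
contact_force: [0.3, -0.6, 0.7]
gripper_width: 0.601
```

```bash
python3 -c "
from h import *
plan(492.5,18,14,-5.3)"
```

```text
t 3.45 tcp [494.3  16.4  18.3] head -5.34 tilt 1.23 F [ 0.3 -0.6  0.7] w 0.601 q [-0.12 -0.03  2.08 -0.    1.07  1.55]
1 [[-1.9, -1.4, 4.3, -0.04]]
```

Emit:
step_arm:
  steps:
    - [-2,-1.5,4,0]
    - [0,0,0,0]

```text
time: 3.65
tool_pos: [0.4944, 0.0177, 0.0167]
tool_rot: [0.001, 0.999, -0.047, 0.013]
contact_force: [0.2, 0.1, 0.1]
gripper_width: 0.6
```

Emit:
step_arm:
  steps:
    - [0,0,0,0]
    - [0,0,0,0]
    - [0,0,0,0]
    - [0,0,0,0]
    - [0,0,0,0]
  claw: 0

```text
time: 4.15
tool_pos: [0.4953, 0.0179, 0.018]
tool_rot: [0.001, 0.999, -0.047, 0.014]
contact_force: [-1.2, -0.6, 1.0]
gripper_width: 0.244
```

Emit:
step_arm:
  steps:
    - [0,0,0.5,0]
    - [-2,0,4,0]
    - [0,0,2,0]
  claw: 40

```text
time: 4.45
tool_pos: [0.4934, 0.0181, 0.0112]
tool_rot: [0.001, 0.999, -0.047, 0.014]
contact_force: [-8.3, 0.3, 15.8]
gripper_width: 0.403
```

Emit:
step_arm:
  steps:
    - [0,0,0.5,0]
    - [0,0,0.5,0]
    - [0,0,0.5,0]
    - [0,0,0.5,0]
  claw: 0

```text
time: 4.85
tool_pos: [0.4947, 0.0181, 0.0124]
tool_rot: [0.001, 0.999, -0.047, 0.014]
contact_force: [-3.1, 0.2, 6.3]
gripper_width: 0.254
```

Tips touch the plate lightly, so the grip is as deep as it can be. I'll lift and see whether it pivots.

Emit:
step_arm:
  steps:
    - [0,0,-15,0]
    - [0,0,-30,0]
    - [0,0,-40,0]
    - [0,0,-40,0]
    - [0,0,0,0]

```text
time: 5.35
tool_pos: [0.4855, 0.0192, 0.1332]
tool_rot: [0.001, 0.999, -0.047, 0.006]
contact_force: [1.9, -1.7, -2.5]
gripper_width: 0.25
```

```bash
python3 -c "
from h import *
im,d,W=cloud('scene'); save(im[200:340,260:480].repeat(3,0).repeat(3,1),'s2.png')
p,h=pose()
m=(W[...,2]>.05)&(abs(W[...,1]-.01)<.05)&(W[...,0]>.43)&(W[...,0]<.68)&(W[...,2]<p[2]/1000+.02)
q=W[m]
for a in np.arange(.43,.68,.02):
    k=(q[:,0]>=a)&(q[:,0]<a+.02)
    if k.sum(): print(a.round(2),k.sum(),np.median(q[k],0).round(3))
plan(490,383,190,90)
"
```

```text
t 5.4 tcp [483.3  19.4 129.8] head -5.36 tilt 0.36 F [-0.8  0.8 -2.8] w 0.251 q [-0.11 -0.21  2.04 -0.    1.31  1.55]
0.43 15 [0.447 0.023 0.147]
0.45 36 [0.461 0.021 0.147]
0.47 46 [0.481 0.018 0.147]
0.49 90 [0.496 0.019 0.146]
0.51 54 [0.521 0.015 0.146]
0.53 54 [0.542 0.013 0.145]
0.55 61 [0.561 0.011 0.145]
0.57 69 [0.58  0.01  0.143]
0.59 78 [0.6   0.008 0.141]
0.61 58 [0.617 0.006 0.139]
t 5.4 tcp [483.3  19.4 129.8] head -5.36 tilt 0.36 F [-0.8  0.8 -2.8] w 0.251 q [-0.11 -0.21  2.04 -0.    1.31  1.55]
12 [[-2.3, -30.2, -5.0, -7.95], [1.9, -30.2, -5.0, -7.95], [6.1, -29.7, -5.0, -7.95], [10.1, -28.6, -5.0, -7.95], [14.0, -26.9, -5.0, -7.95], [17.6, -24.7, -5.0, -7.95], [20.8, -22.0, -5.0, -7.95], [23.7, -18.9, -5.0, -7.95], [26.1, -15.5, -5.0, -7.95], [27.9, -11.7, -5.0, -7.95], [29.3, -7.8, -5.0, -7.95], [30.1, -3.6, -5.0, -7.95]]
```

View pics/s2.png

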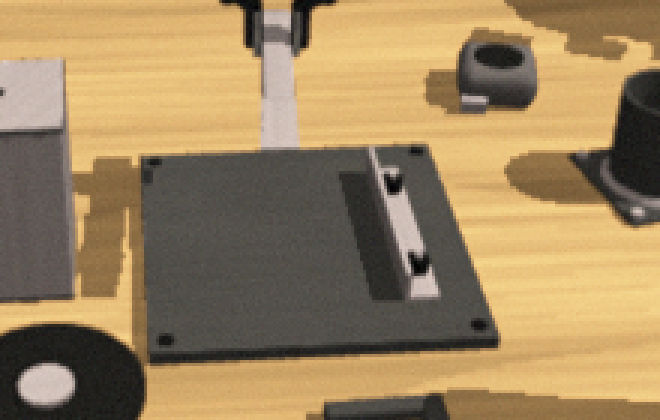

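Emit:
step_arm:
  steps:
    - [-2,-30,-6,-8]
    - [2,-30,-6,-8]
    - [6,-30,-6,-8]
    - [10,-29,-6,-8]
    - [14,-27,-6,-8]
    - [18,-25,-6,-8]
    - [21,-22,-6,-8]
    - [24,-19,-6,-8]

```text
time: 6.2
tool_pos: [0.4693, 0.2657, 0.1504]
tool_rot: [-0.004, 0.862, 0.506, -0.018]
contact_force: [0.8, -0.2, -4.0]
gripper_width: 0.248
```

```bash
python3 -c "
from h import *
plan(489.5,391,105,90)
"
```

```text
t 6.2 tcp [469.3 265.7 150.4] head 60.79 tilt 2.09 F [ 0.8 -0.2 -4. ] w 0.248 q [ 0.38 -0.06  1.87  0.    1.37  0.89]
4 [[29.8, -10.9, 11.3, -7.3], [30.9, -7.0, 11.3, -7.3], [31.6, -3.0, 11.3, -7.3], [31.7, 1.0, 11.3, -7.3]]
```

Emit:
step_arm:
  steps:
    - [30,-11,0,-7]
    - [31,-7,0,-7]
    - [32,-3,0,-7]
    - [25,1,10,-4]
    - [0,0,0,0]

```text
time: 6.7
tool_pos: [0.4799, 0.3887, 0.119]
tool_rot: [-0.011, 0.724, 0.689, -0.028]
contact_force: [-0.5, -0.4, -3.8]
gripper_width: 0.245
```

```bash
python3 -c "
from h import *
plan(489.5,390,95,90)
"
```

```text
t 6.7 tcp [479.9 388.7 119. ] head 87.25 tilt 3.48 F [-0.5 -0.4 -3.8] w 0.245 q [0.56 0.16 1.69 0.01 1.35 0.6 ]
1 [[1.7, 9.5, 24.0, -2.75]]
```

Emit:
step_arm:
  steps:
    - [1,8,10,-2.7]
    - [0,0,8,0]
    - [0,0,4,0]
    - [0,0,4,0]

```text
time: 7.1
tool_pos: [0.4823, 0.3857, 0.0835]
tool_rot: [-0.013, 0.708, 0.706, -0.035]
contact_force: [-4.4, 2.8, 16.6]
gripper_width: 0.252
```

```bash
python3 -c "
from h import *
plan(489.5,390,80,90); print(Tt().round(3))
"
```

```text
t 7.1 tcp [482.3 385.7  83.5] head 89.88 tilt 4.23 F [-4.4  2.8 16.6] w 0.252 q [0.55 0.21 1.7  0.01 1.31 0.55]
1 [[4.4, 7.2, 3.5, -0.12]]
[[ 0.002  0.998 -0.067  0.482]
 [ 1.    -0.004 -0.031  0.386]
 [-0.031 -0.067 -0.997  0.083]
 [ 0.     0.     0.     1.   ]]
```

Emit:
step_arm:
  steps:
    - [0,2,4,0]
    - [0,0,4,0]
    - [0,0,4,0]

```text
time: 7.4
tool_pos: [0.4846, 0.3865, 0.0829]
tool_rot: [-0.013, 0.709, 0.704, -0.033]
contact_force: [-6.9, -2.7, 12.2]
gripper_width: 0.252
```

```bash
cat >> h.py <<'E'
def chis(ax=1,y0=.3,y1=.6,x0=.44,x1=.54,z0=.005,z1=.25,f=None):
    for c in ['scene']:
        im,d,W=cloud(c)
        if f: save(im[150:330,380:620].repeat(3,0).repeat(3,1),f)
        m=(W[...,0]>x0)&(W[...,0]<x1)&(W[...,1]>y0)&(W[...,1]<y1)&(W[...,2]>z0)&(W[...,2]<z1); q=W[m]
        for a in np.arange(y0,y1,.02):
            k=(q[:,1]>=a)&(q[:,1]<a+.02)
            if k.sum(): print(a.round(2),k.sum(),np.median(q[k],0).round(3),'zmax',q[k,2].max().round(3))
E
python3 -c "
from h import *
pose(); chis(y0=.41)
"
```

```text
t 7.4 tcp [484.6 386.5  82.9] head 89.63 tilt 4.1 F [-6.9 -2.7 12.2] w 0.252 q [0.55 0.22 1.69 0.01 1.3  0.55]
0.41 106 [0.496 0.417 0.093] zmax 0.249
0.43 75 [0.494 0.439 0.089] zmax 0.093
0.45 74 [0.494 0.46  0.086] zmax 0.09
0.47 73 [0.494 0.479 0.084] zmax 0.088
0.49 62 [0.491 0.499 0.08 ] zmax 0.083
0.51 28 [0.487 0.515 0.077] zmax 0.079
```

Emit:
step_arm:
  steps:
    - [0,2,9,0]
    - [0,0,9,0]

```text
time: 7.65
tool_pos: [0.4879, 0.3902, 0.0764]
tool_rot: [-0.015, 0.71, 0.703, -0.028]
contact_force: [-6.4, 1.4, 14.5]
gripper_width: 0.248
```

Emit:
step_arm:
  steps:
    - [0,0,10,0]
    - [0,0,10,0]

```text
time: 7.85
tool_pos: [0.4909, 0.3946, 0.0687]
tool_rot: [-0.015, 0.711, 0.702, -0.02]
contact_force: [-4.3, 0.9, 17.8]
gripper_width: 0.251
```

```bash
python3 -c "
from h import *
pose(); chis(y0=.41)
"
```

```text
t 7.85 tcp [490.9 394.6  68.7] head 89.26 tilt 2.88 F [-4.3  0.9 17.8] w 0.251 q [0.55 0.24 1.69 0.02 1.26 0.56]
0.41 159 [0.523 0.417 0.21 ] zmax 0.248
0.43 61 [0.5   0.44  0.052] zmax 0.062
0.45 66 [0.501 0.461 0.04 ] zmax 0.051
0.47 47 [0.501 0.479 0.029] zmax 0.038
0.49 31 [0.5   0.498 0.018] zmax 0.025
0.53 1 [0.453 0.536 0.005] zmax 0.005
```

Emit:
step_arm:
  steps:
    - [0,0,-20,0]
    - [0,0,-40,0]
    - [0,0,-40,0]
    - [-20,0,-20,0]
    - [-35,0,-5,0]
    - [-35,0,0,0]
    - [-35,0,0,0]
    - [-20,0,0,0]

```text
time: 8.7
tool_pos: [0.4942, 0.2464, 0.2021]
tool_rot: [-0.014, 0.713, 0.701, -0.015]
contact_force: [0.2, 0.2, -2.8]
gripper_width: 0.248
```

```bash
python3 -c "
from h import *
plan(489.5,228,180,90); chis(y0=.2,y1=.4,z0=.1,f='s3.png')
"
```

```text
t 8.7 tcp [494.2 246.4 202.1] head 89.02 tilt 2.33 F [ 0.2  0.2 -2.8] w 0.248 q [ 0.32 -0.08  1.79  0.01  1.47  0.34]
1 [[-18.5, -4.4, 22.1, -0.98]]
0.2 89 [0.504 0.209 0.232] zmax 0.24
0.22 201 [0.507 0.235 0.226] zmax 0.25
0.24 113 [0.518 0.247 0.223] zmax 0.25
0.26 71 [0.504 0.27  0.198] zmax 0.208
0.28 75 [0.504 0.289 0.187] zmax 0.197
0.3 73 [0.504 0.31  0.176] zmax 0.186
0.32 64 [0.505 0.329 0.164] zmax 0.175
0.34 37 [0.501 0.349 0.153] zmax 0.161
```

Emit:
step_arm:
  steps:
    - [-17,-3,0,-1]
    - [0,-1,20,0]
    - [0,0,25,0]
    - [0,0,20,0]
    - [0,0,0,0]

```text
time: 9.25
tool_pos: [0.4869, 0.2231, 0.1372]
tool_rot: [-0.012, 0.711, 0.703, -0.014]
contact_force: [-0.6, -0.2, -3.4]
gripper_width: 0.253
```

```bash
python3 -c "
from h import *
plan(489.5,231,130,90)
"
```

```text
t 9.25 tcp [486.9 223.1 137.2] head 89.42 tilt 2.06 F [-0.6 -0.2 -3.4] w 0.253 q [ 0.29 -0.06  1.89  0.01  1.35  0.3 ]
1 [[7.9, 2.5, 7.2, -0.58]]
```

Emit:
step_arm:
  steps:
    - [5,2,4,0]
    - [12,0,0,0]
    - [8,0,-3,0]
    - [8,0,-6,0]

```text
time: 9.65
tool_pos: [0.4907, 0.2542, 0.1447]
tool_rot: [-0.007, 0.711, 0.703, -0.017]
contact_force: [-0.3, -17.7, 2.7]
gripper_width: 0.25
```

Emit:
step_arm:
  steps:
    - [10,0,-10,0]
    - [10,0,-8,0]
    - [10,0,-8,0]

```text
time: 9.95
tool_pos: [0.4923, 0.2823, 0.1737]
tool_rot: [-0.002, 0.711, 0.703, -0.022]
contact_force: [-2.1, -6.3, -3.7]
gripper_width: 0.25
```

```bash
python3 -c "
from h import *
plan(489.5,290,176,90); chis(y0=.2,y1=.4,z0=.086)
"
```

```text
t 9.95 tcp [492.3 282.3 173.7] head 89.38 tilt 2.55 F [-2.1 -6.3 -3.7] w 0.25 q [ 0.4  -0.01  1.78 -0.01  1.42  0.41]
1 [[7.7, -2.9, -2.3, -0.62]]
0.22 14 [0.496 0.239 0.219] zmax 0.222
0.24 94 [0.503 0.248 0.213] zmax 0.226
0.26 444 [0.507 0.271 0.221] zmax 0.25
0.28 187 [0.513 0.287 0.193] zmax 0.244
0.3 84 [0.502 0.31  0.139] zmax 0.157
0.32 63 [0.502 0.329 0.12 ] zmax 0.139
0.34 30 [0.502 0.347 0.098] zmax 0.112
0.36 9 [0.492 0.362 0.086] zmax 0.087
```

Emit:
step_arm:
  steps:
    - [5,0,6,0]
    - [9,-2,3,0]
    - [10,0,1,0]
    - [10,0,0,0]

```text
time: 10.4
tool_pos: [0.4922, 0.3228, 0.1668]
tool_rot: [-0.002, 0.711, 0.703, -0.017]
contact_force: [-0.8, -0.6, -4.4]
gripper_width: 0.251
```

Emit:
step_arm:
  steps:
    - [10,0,1,0]
    - [8,0,2,0]
    - [0,0,0,0]

```text
time: 10.7
tool_pos: [0.4914, 0.3442, 0.1618]
tool_rot: [-0.003, 0.71, 0.704, -0.017]
contact_force: [-0.4, 0.2, -3.2]
gripper_width: 0.249
```

```bash
python3 -c "
from h import *
plan(489.5,320,170,90); chis(y0=.2,y1=.4,z0=.086,f='s4.png')
"
```

```text
t 10.7 tcp [491.4 344.2 161.8] head 89.55 tilt 1.98 F [-0.4  0.2 -3.2] w 0.249 q [ 0.49  0.07  1.72 -0.    1.39  0.5 ]
1 [[-24.2, -1.7, -8.2, -0.45]]
0.28 12 [0.491 0.293 0.087] zmax 0.204
0.3 102 [0.502 0.308 0.203] zmax 0.212
0.32 524 [0.504 0.334 0.217] zmax 0.25
0.34 233 [0.514 0.346 0.189] zmax 0.249
0.36 70 [0.501 0.369 0.132] zmax 0.15
0.38 59 [0.502 0.389 0.111] zmax 0.13
```

View pics/s4.png

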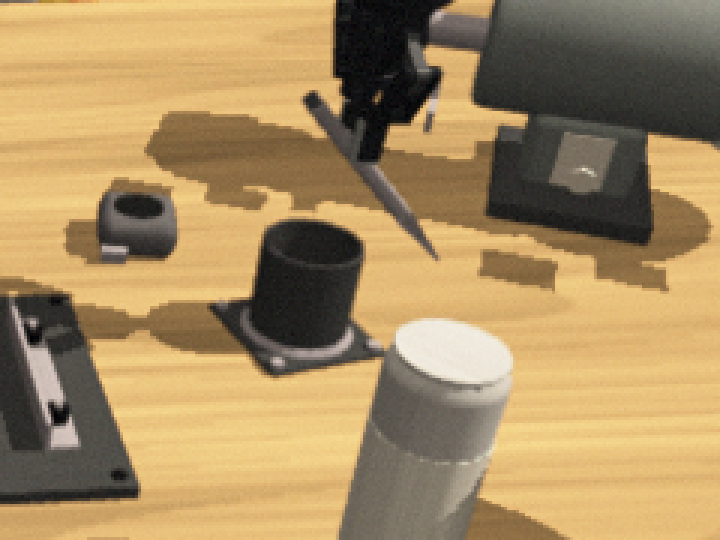

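The picture shows the tip slid out over the rim: the chisel points down past the pot, tip at about (435,255). I'll go back over and insert it deeper before pushing.

Emit:
step_arm:
  steps:
    - [-5,0,-35,0]
    - [-10,0,-30,0]
    - [-28,-1,0,0]
    - [-30,0,0,0]
    - [-20,0,0,0]
    - [0,0,0,0]

```text
time: 11.35
tool_pos: [0.4915, 0.2479, 0.231]
tool_rot: [-0.002, 0.71, 0.704, -0.018]
contact_force: [-0.3, 0.5, -2.6]
gripper_width: 0.25
```

```bash
python3 -c "
from h import *
plan(489.5,250,200,90); chis(y0=.2,y1=.4,z0=.086)
"
```

```text
t 11.35 tcp [491.5 247.9 231. ] head 89.56 tilt 2.1 F [-0.3  0.5 -2.6] w 0.25 q [ 0.34 -0.1   1.76 -0.01  1.51  0.35]
1 [[2.1, -2.0, 31.0, -0.44]]
0.22 53 [0.506 0.235 0.244] zmax 0.25
0.24 98 [0.507 0.25  0.233] zmax 0.25
0.26 75 [0.501 0.27  0.206] zmax 0.224
0.28 85 [0.501 0.29  0.18 ] zmax 0.202
0.3 49 [0.502 0.309 0.16 ] zmax 0.175
0.32 14 [0.502 0.326 0.087] zmax 0.149
0.34 14 [0.506 0.353 0.087] zmax 0.089
0.36 5 [0.488 0.363 0.086] zmax 0.087
```

Emit:
step_arm:
  steps:
    - [4,-1,25,0]
    - [2,0,30,0]
    - [0,0,25,0]
    - [0,0,8,0]

```text
time: 11.8
tool_pos: [0.4903, 0.2559, 0.1438]
tool_rot: [-0.001, 0.71, 0.704, -0.014]
contact_force: [-1.2, -0.2, -3.4]
gripper_width: 0.248
```

Emit:
step_arm:
  steps:
    - [8,0,0,0]
    - [10,0,0,0]
    - [10,0,0,0]

```text
time: 12.1
tool_pos: [0.4905, 0.2851, 0.1439]
tool_rot: [-0.0, 0.71, 0.704, -0.015]
contact_force: [-0.7, -6.5, 0.2]
gripper_width: 0.25
```

```bash
python3 -c "
from h import *
plan(489.5,300,140,90); chis(y0=.2,y1=.4,z0=.086)
"
```

```text
t 12.1 tcp [490.5 285.1 143.9] head 89.58 tilt 1.77 F [-0.7 -6.5  0.2] w 0.25 q [ 0.4   0.01  1.81 -0.01  1.35  0.41]
1 [[14.9, -1.1, 3.9, -0.42]]
0.22 1 [0.496 0.239 0.192] zmax 0.192
0.24 90 [0.501 0.249 0.188] zmax 0.197
0.26 633 [0.504 0.273 0.21 ] zmax 0.25
0.28 247 [0.514 0.288 0.177] zmax 0.25
0.3 82 [0.501 0.31  0.111] zmax 0.249
0.32 51 [0.501 0.326 0.092] zmax 0.106
0.34 9 [0.504 0.353 0.086] zmax 0.087
0.36 7 [0.491 0.362 0.087] zmax 0.088
```

Emit:
step_arm:
  steps:
    - [10,0,0,0]
    - [10,0,0,0]
    - [10,0,-1,0]
    - [8,0,-2,0]
    - [8,0,-2,0]

```text
time: 12.65
tool_pos: [0.4925, 0.3321, 0.1534]
tool_rot: [0.005, 0.709, 0.705, -0.018]
contact_force: [-1.3, -4.1, -2.6]
gripper_width: 0.246
```

```bash
python3 -c "
from h import *
plan(489.5,328,140,90); chis(y0=.2,y1=.4,z0=.086,f='s5.png')
"
```

```text
t 12.65 tcp [492.5 332.1 153.4] head 89.75 tilt 2.14 F [-1.3 -4.1 -2.6] w 0.246 q [ 0.48  0.06  1.74 -0.02  1.37  0.49]
1 [[-4.1, -3.0, 13.4, -0.25]]
0.28 21 [0.498 0.299 0.207] zmax 0.215
0.3 322 [0.503 0.315 0.203] zmax 0.25
0.32 718 [0.505 0.326 0.196] zmax 0.25
0.34 51 [0.503 0.343 0.1  ] zmax 0.213
0.36 4 [0.487 0.364 0.086] zmax 0.087
```

View pics/s5.png

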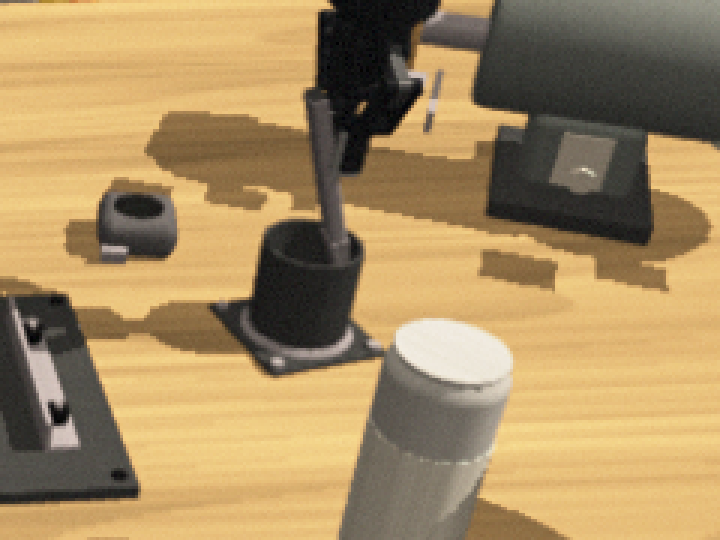

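Emit:
step_arm:
  steps:
    - [-5,-2,6,0]
    - [0,0,6,0]
    - [0,0,4,0]

```text
time: 13.0
tool_pos: [0.4912, 0.3293, 0.1389]
tool_rot: [0.004, 0.708, 0.706, -0.014]
contact_force: [-0.9, -1.8, -1.9]
gripper_width: 0.244
```

Emit:
step_arm:
  steps:
    - [0,0,0,0]
    - [0,0,0,0]
    - [0,0,0,0]
    - [0,0,-15,0]
    - [0,0,-35,0]
    - [0,0,-45,0]
    - [0,0,-45,0]
  claw: 60

```text
time: 13.7
tool_pos: [0.491, 0.3326, 0.2794]
tool_rot: [0.001, 0.709, 0.705, -0.017]
contact_force: [1.1, 0.5, 1.0]
gripper_width: 0.6
```

```bash
python3 -c "
from h import *
chis(y0=.28,y1=.4,z0=.09,f='s6.png')
plan(557.5,-290,260,0)
"
```

```text
0.28 63 [0.499 0.289 0.105] zmax 0.124
0.3 5 [0.497 0.302 0.093] zmax 0.097
t 13.75 tcp [494.4 334.4 290.3] head 89.73 tilt 1.17 F [1.4 0.9 6.2] w 0.6 q [ 0.48 -0.03  1.6  -0.01  1.59  0.48]
14 [[-44.6, 4.7, 2.2, 6.41], [-43.8, 9.7, 2.2, 6.41], [-42.4, 14.5, 2.2, 6.41], [-40.5, 19.1, 2.2, 6.41], [-38.1, 23.5, 2.2, 6.41], [-35.3, 27.7, 2.2, 6.41], [-32.0, 31.4, 2.2, 6.41], [-28.3, 34.8, 2.2, 6.41], [-24.2, 37.7, 2.2, 6.41], [-19.8, 40.2, 2.2, 6.41], [-15.2, 42.2, 2.2, 6.41], [-10.4, 43.6, 2.2, 6.41], [-5.5, 44.5, 2.2, 6.41], [-0.5, 44.8, 2.2, 6.41]]
```

View pics/s6.png

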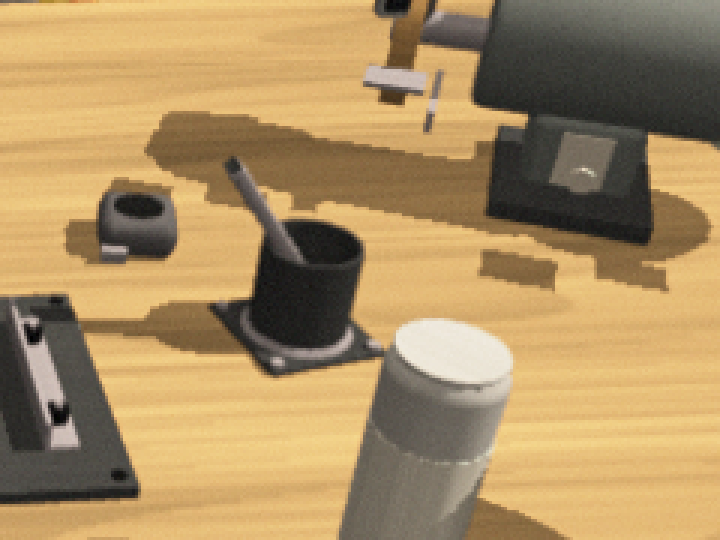

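The chisel now leans in the pot, head at about (235,165), and it came to rest there. Before pushing the stub I'll check the open finger profile using the first cloud.

```bash
python3 -c "
from h import *
W=np.load('scene.npz')['W'].reshape(-1,3); W=W[np.isfinite(W).all(1)]
a=np.radians(23.36); d=W-np.array([.2479,-.5737,.2313])
x=d[:,0]*np.cos(a)+d[:,1]*np.sin(a); y=d[:,0]*np.sin(a)-d[:,1]*np.cos(a); z=-d[:,2]
m=(abs(x)<.06)&(abs(y)<.1)&(z<.02)&(z>-.2)
for b in np.arange(-.19,.02,.01):
    k=m&(z>=b)&(z<b+.01)
    if k.sum(): print(b.round(3),k.sum(),'y',y[k].min().round(3),y[k].max().round(3),'x',x[k].min().round(3),x[k].max().round(3))
"
```

```text
-0.19 144 y -0.035 0.037 x 0.001 0.04
-0.18 184 y -0.035 0.037 x -0.02 0.039
-0.17 173 y -0.036 0.038 x 0.004 0.041
-0.16 168 y -0.035 0.039 x 0.003 0.042
-0.15 164 y -0.035 0.039 x 0.002 0.044
-0.14 166 y -0.037 0.037 x 0.003 0.043
-0.13 93 y -0.037 0.038 x 0.005 0.04
-0.12 252 y -0.067 0.07 x -0.016 0.018
-0.11 298 y -0.068 0.07 x -0.003 0.023
-0.1 218 y -0.069 0.071 x 0.0 0.025
-0.09 200 y -0.071 0.073 x -0.017 0.026
-0.08 194 y -0.071 0.073 x -0.017 0.024
-0.07 153 y -0.073 0.074 x -0.01 0.018
-0.06 76 y -0.07 0.071 x -0.009 0.017
-0.05 51 y -0.055 0.057 x -0.005 0.015
-0.04 52 y -0.055 0.057 x -0.01 0.015
-0.03 51 y -0.055 0.057 x -0.018 0.016
-0.02 21 y -0.051 0.054 x -0.004 0.013
```

Emit:
step_arm:
  steps:
    - [-44,5,0,6.4]
    - [-44,10,0,6.4]
    - [-42,15,0,6.4]
    - [-40,19,0,6.4]
    - [-38,24,0,6.4]
    - [-35,28,0,6.4]
    - [-32,31,0,6.4]
    - [-28,35,0,6.4]
  claw: 100

```text
time: 14.55
tool_pos: [0.5345, -0.0261, 0.3175]
tool_rot: [0.008, 0.948, 0.319, 0.011]
contact_force: [0.4, 0.3, 0.4]
gripper_width: 0.998
```

```bash
python3 -c "
from h import *
plan(557.5,-320,260,0)
"
```

```text
t 14.55 tcp [534.5 -26.1 317.5] head 37.19 tilt 1.59 F [0.4 0.3 0.4] w 0.998 q [-0.19 -0.22  1.73 -0.    1.61  0.74]
7 [[-22.8, 35.4, 8.2, 5.31], [-19.4, 37.4, 8.2, 5.31], [-15.8, 39.0, 8.2, 5.31], [-12.2, 40.3, 8.2, 5.31], [-8.4, 41.3, 8.2, 5.31], [-4.5, 41.9, 8.2, 5.31], [-0.6, 42.1, 8.2, 5.31]]
```

Emit:
step_arm:
  steps:
    - [-23,35,5,5.3]
    - [-19,37,5,5.3]
    - [-16,39,5,5.3]
    - [-12,40,10,5.3]
    - [-8,41,10,5.3]
    - [-4,42,10,5.3]
    - [-1,35,10,5.3]
    - [0,0,0,0]

```text
time: 15.35
tool_pos: [0.5574, -0.3309, 0.2812]
tool_rot: [0.009, 0.999, -0.017, 0.026]
contact_force: [-0.1, -0.1, -0.8]
gripper_width: 0.999
```

```bash
python3 -c "
from h import *
plan(557.5,-325,5,0); print(Tt().round(3))
"
```

```text
t 15.35 tcp [ 557.4 -330.9  281.2] head -1.95 tilt 3.11 F [-0.1 -0.1 -0.8] w 0.999 q [-0.66  0.05  1.54  0.02  1.51  0.95]
6 [[-0.0, -1.0, 46.0, -0.32], [-0.0, -1.0, 46.0, -0.32], [-0.0, -1.0, 46.0, -0.32], [-0.0, -1.0, 46.0, -0.32], [0.0, -1.0, 46.0, -0.32], [0.0, -1.0, 46.0, -0.32]]
[[ 0.998 -0.035  0.051  0.557]
 [-0.034 -0.999 -0.018 -0.331]
 [ 0.052  0.017 -0.999  0.281]
 [ 0.     0.     0.     1.   ]]
```

```bash
cat >> h.py <<'E'
def go(x,y,z,head=None,n=1):
    p,h=pose(); T=Tt(); u=T[:3,:3].T@(np.array([x,y,z])-p)/n
    print(n,u.round(1), 0 if head is None else round(-((head-h+180)%360-180)/n,2))
E
python3 -c "
from h import *
go(557.5,-328,60,0,6)
"
```

```text
t 15.35 tcp [ 557.4 -330.9  281.2] head -1.95 tilt 3.11 F [-0.1 -0.1 -0.8] w 0.999 q [-0.66  0.05  1.54  0.02  1.51  0.95]
6 [-1.9 -1.1 36.8] -0.32
```

Emit:
step_arm:
  steps:
    - [-2,-1,37,-0.3]
    - [-2,-1,37,-0.3]
    - [-2,-1,37,-0.3]
    - [-2,-1,37,-0.3]
    - [-2,-1,37,-0.3]
    - [-2,-1,25,-0.3]
    - [0,0,10,0]
    - [0,0,0,0]

```text
time: 16.15
tool_pos: [0.5663, -0.331, 0.0704]
tool_rot: [0.015, 0.999, 0.002, 0.036]
contact_force: [-0.5, 0.7, 0.6]
gripper_width: 0.996
```

```bash
python3 -c "
from h import *
go(557.5,-320,6,0,3);print(Tt()[:3,:3].round(3))
"
```

```text
t 16.15 tcp [ 566.3 -331.    70.4] head 0.29 tilt 4.49 F [-0.5  0.7  0.6] w 0.996 q [-0.65  0.22  1.71  0.02  1.13  0.91]
3 [-4.5 -4.3 21.1] 0.1
[[ 0.997  0.003  0.072]
 [ 0.005 -1.    -0.03 ]
 [ 0.072  0.03  -0.997]]
```

Emit:
step_arm:
  steps:
    - [-4,-3,22,0]
    - [-5,-4,22,0]
    - [-5,-4,18,0]
    - [0,0,0,0]

```text
time: 16.55
tool_pos: [0.564, -0.3254, 0.0175]
tool_rot: [0.02, 0.999, 0.003, 0.043]
contact_force: [-0.8, -0.1, 1.0]
gripper_width: 1.0
```

Emit:
step_arm:
  steps:
    - [0,-6,0,0]
    - [0,-6,0,0]
    - [0,-5,0,0]

```text
time: 16.85
tool_pos: [0.5683, -0.3103, 0.0242]
tool_rot: [0.023, 0.999, 0.003, 0.048]
contact_force: [-0.1, 0.4, 1.7]
gripper_width: 1.001
```

```bash
python3 -c "
from h import *
go(557.5,-260,-8,0,10);print(Tt()[:3,:3].round(3))
"
```

```text
t 16.85 tcp [ 568.3 -310.3   24.2] head 0.47 tilt 6.09 F [-0.1  0.4  1.7] w 1.001 q [-0.62  0.25  1.77  0.02  1.02  0.93]
10 [-1.3 -5.2  2.9] 0.05
[[ 0.995  0.004  0.096]
 [ 0.008 -0.999 -0.046]
 [ 0.096  0.046 -0.994]]
```

Emit:
step_arm:
  steps:
    - [0,0,0,0]
    - [0,0,0,0]

```text
time: 17.05
tool_pos: [0.5697, -0.31, 0.0266]
tool_rot: [0.024, 0.998, 0.004, 0.049]
contact_force: [0.0, -0.2, -0.6]
gripper_width: 1.0
```

```bash
python3 -c "
from h import *
go(557.5,-260,-8,0,10);print(Tt()[:3,:3].round(3), state()['joint_efforts'].round(1), state()['joint_vel'].round(3))
"
```

```text
t 17.05 tcp [ 569.7 -310.    26.6] head 0.56 tilt 6.29 F [ 0.  -0.2 -0.6] w 1.0 q [-0.62  0.24  1.77  0.02  1.02  0.93]
10 [-1.5 -5.2  3.1] 0.06
[[ 0.995  0.005  0.099]
 [ 0.01  -0.999 -0.047]
 [ 0.098  0.048 -0.994]] [  0.1 -42.6 -31.8   0.1  -0.3   0. ] [ 0.008 -0.009 -0.001 -0.     0.004  0.002]
```

Emit:
step_arm:
  steps:
    - [0,0,0,0]
    - [0,0,0,0]

```text
time: 17.25
tool_pos: [0.5701, -0.3103, 0.0273]
tool_rot: [0.024, 0.998, 0.004, 0.05]
contact_force: [0.1, 0.0, -0.1]
gripper_width: 0.997
```

```bash
python3 -c "
from h import *
go(557.5,-260,-8,0,10);print(Tt()[:3,:3].round(3), state()['joint_efforts'].round(1), state()['joint_vel'].round(3))
"
```

```text
t 17.25 tcp [ 570.1 -310.3   27.3] head 0.56 tilt 6.35 F [ 0.1  0.  -0.1] w 0.997 q [-0.62  0.24  1.77  0.02  1.02  0.93]
10 [-1.6 -5.2  3.1] 0.06
[[ 0.995  0.005  0.1  ]
 [ 0.01  -0.999 -0.048]
 [ 0.099  0.049 -0.994]] [  0.1 -42.7 -32.    0.1  -0.3   0. ] [-0.002 -0.002 -0.004 -0.003  0.001 -0.001]
```

Emit:
step_arm:
  steps:
    - [-4,2,13,0]
    - [-4,2,13,0]
    - [-1,1,6,0]
    - [0,0,3,0]

```text
time: 17.65
tool_pos: [0.5638, -0.3181, -0.0108]
tool_rot: [0.024, 0.998, 0.003, 0.049]
contact_force: [-8.4, 5.1, 27.7]
gripper_width: 0.999
```

```bash
python3 -c "
from h import *
go(564,-290,-5,0,4);print(Tt()[:3,2].round(3))
"
```

```text
t 17.65 tcp [ 563.8 -318.1  -10.8] head 0.5 tilt 6.29 F [-8.4  5.1 27.7] w 0.999 q [-0.64  0.3   1.78  0.03  0.96  0.91]
4 [ 0.3 -6.9 -1.8] 0.13
[ 0.099 -0.047 -0.994]
```

Emit:
step_arm:
  steps:
    - [0,-3,-6,0]
    - [0,-5,0,0]
    - [0,-5,0,0]
    - [0,-5,1,0]

```text
time: 18.05
tool_pos: [0.5637, -0.3019, -0.0067]
tool_rot: [0.026, 0.998, 0.003, 0.05]
contact_force: [-0.5, -5.7, 2.7]
gripper_width: 0.998
```

```bash
cat >> h.py <<'E'
def stub():
    im,d,W=cloud('scene'); P=W.reshape(-1,3); P=P[np.isfinite(P).all(1)]
    m=(abs(P[:,0]-.56)<.08)&(P[:,1]>-.3)&(P[:,1]<0)&(P[:,2]>.135)&(P[:,2]<.19); q=P[m]
    k=np.median(q[:,2]); q=q[abs(q[:,2]-k)<.012]
    r=cv2.minAreaRect((q[:,:2]*1000).astype(np.float32)); A=np.c_[q[:,:2],np.ones(len(q))]; c=np.linalg.lstsq(A,q[:,2],rcond=None)[0]
    print('stub top',np.round(r[0],1),np.round(r[1],1),round(r[2],1),'z',k.round(4),'slope deg x,y',np.degrees(c[:2]).round(2)); return im,W
E
python3 -c "
from h import *
pose(); stub(); print(Tt()[:3,2].round(3))
"
```

```text
t 18.05 tcp [ 563.7 -301.9   -6.7] head 0.45 tilt 6.48 F [-0.5 -5.7  2.7] w 0.998 q [-0.61  0.27  1.8   0.02  0.96  0.94]
stub top [ 558.9 -216.5] [ 96.4 167.6] 1.0 z 0.1508 slope deg x,y [-2.64 -0.72]
[ 0.1   -0.051 -0.994]
```

```bash
cat >> h.py <<'E'
def stub():
    im,d,W=cloud('scene'); P=W.reshape(-1,3); P=P[np.isfinite(P).all(1)]
    q=P[(abs(P[:,0]-.56)<.08)&(P[:,1]>-.3)&(P[:,1]<.02)&(P[:,2]>.138)&(P[:,2]<.19)]
    e=[]
    for a in np.arange(.52,.6,.01):
        k=q[(q[:,0]>=a)&(q[:,0]<a+.01)]
        if len(k)>3: e.append([a+.005,k[:,1].max()])
    f=np.polyfit(*np.array(e).T,1); y0=np.polyval(f,.5575)
    q=q[(q[:,1]>y0-.08)]; c=np.linalg.lstsq(np.c_[q[:,:2],np.ones(len(q))],q[:,2],rcond=None)[0]
    print('stub +y top edge',(y0*1000).round(1),'yaw',np.degrees(f[0]).round(2),'x',q[:,0].min().round(4),q[:,0].max().round(4),'z',np.median(q[:,2]).round(4),'slope deg x,y',np.degrees(c[:2]).round(2)); return im,W
E
python3 -c "
from h import *
stub()
"
```

```text
stub +y top edge -130.9 yaw 0.95 x 0.5103 0.6065 z 0.1506 slope deg x,y [-2.93 -0.32]
```

Emit:
step_arm:
  steps:
    - [0,-5,1,0]
    - [0,-5,1,0]
    - [0,-5,1,0]

```text
time: 18.45
tool_pos: [0.5659, -0.2901, -0.0079]
tool_rot: [0.029, 0.998, 0.003, 0.053]
contact_force: [-0.4, -5.6, 1.0]
gripper_width: 1.002
```

```bash
python3 -c "
from h import *
pose();stub()
"
```

```text
t 18.45 tcp [ 565.9 -290.1   -7.9] head 0.49 tilt 6.9 F [-0.4 -5.6  1. ] w 1.002 q [-0.6   0.26  1.81  0.01  0.94  0.96]
stub +y top edge -120.5 yaw 0.5 x 0.5121 0.6082 z 0.1506 slope deg x,y [-2.9 -0. ]
```

Emit:
step_arm:
  steps:
    - [-1,-5,1,0]
    - [-1,-5,1,0]
    - [-1,-5,1,0]
    - [-1,-5,1,0]
    - [-1,-5,1,0]

```text
time: 19.0
tool_pos: [0.5662, -0.272, -0.0088]
tool_rot: [0.036, 0.998, 0.002, 0.058]
contact_force: [-0.2, -7.2, 4.1]
gripper_width: 1.0
```

```bash
python3 -c "
from h import *
pose();im,W=stub(); P=W.reshape(-1,3)
q=P[(P[:,2]>.008)&(P[:,2]<.018)&(P[:,0]>.61)&(P[:,0]<.66)&(P[:,1]>-.12)&(P[:,1]<0)]
print('plate edge y',np.sort(q[:,1])[:8].round(4), len(q))
"
```

```text
t 19.0 tcp [ 566.2 -272.    -8.8] head 0.53 tilt 7.9 F [-0.2 -7.2  4.1] w 1.0 q [-0.57  0.24  1.85  0.    0.92  1.  ]
stub +y top edge -101.4 yaw 1.11 x 0.5106 0.6067 z 0.1507 slope deg x,y [-3.03 -0.11]
plate edge y [-0.0861 -0.086  -0.0859 -0.0858 -0.0857 -0.0856 -0.0855 -0.0854] 643
```

Emit:
step_arm:
  steps:
    - [-1,-5,1,0]
    - [-1,-5,1,0]
    - [-1,-5,1,0]
    - [-1,-5,1,0]

```text
time: 19.45
tool_pos: [0.5677, -0.2593, -0.008]
tool_rot: [0.044, 0.997, 0.003, 0.064]
contact_force: [0.3, -8.1, 2.6]
gripper_width: 0.997
```

Emit:
step_arm:
  steps:
    - [-1,-5,1,0]
    - [0,-5,0,0]

```text
time: 19.65
tool_pos: [0.5688, -0.258, -0.0051]
tool_rot: [0.052, 0.996, 0.004, 0.067]
contact_force: [-4.2, -18.4, 5.4]
gripper_width: 1.002
```

```bash
python3 -c "
from h import *
pose();im,W=stub(); print(Tt()[:3,:3].round(3))
"
```

```text
t 19.65 tcp [ 568.8 -258.    -5.1] head 0.85 tilt 9.72 F [ -4.2 -18.4   5.4] w 1.002 q [-0.54  0.21  1.87 -0.03  0.89  1.04]
stub +y top edge -83.4 yaw -0.36 x 0.5095 0.606 z 0.1515 slope deg x,y [-3.4  -1.43]
[[ 0.991  0.     0.135]
 [ 0.014 -0.995 -0.103]
 [ 0.134  0.104 -0.986]]
```

```bash
python3 -c "
from h import *
go(567,-290,0,0,2);go(567,-290,150,0,5)
"
```

```text
t 19.7 tcp [ 569.3 -257.7   -4.7] head 0.83 tilt 9.76 F [ -0.8 -14.8   4.5] w 1.001 q [-0.54  0.21  1.87 -0.03  0.89  1.04]
2 [-1.1 16.3 -0.8] 0.42
t 19.7 tcp [ 569.3 -257.7   -4.7] head 0.83 tilt 9.76 F [ -0.8 -14.8   4.5] w 1.001 q [-0.54  0.21  1.87 -0.03  0.89  1.04]
5 [  3.6   9.6 -29.9] 0.17
```

Retreat, then rise well above in order to take some tilt out.

Emit:
step_arm:
  steps:
    - [-1,16,0,0]
    - [-1,20,0,0]
    - [4,5,-35,0]
    - [4,4,-40,0]
    - [4,4,-40,0]
    - [3,3,-40,0]
    - [3,3,-40,0]
    - [0,0,0,0]

```text
time: 20.5
tool_pos: [0.5545, -0.2922, 0.1947]
tool_rot: [0.043, 0.997, 0.004, 0.061]
contact_force: [0.3, 0.1, 0.9]
gripper_width: 0.998
```

```bash
python3 -c "
from h import *
stub(); go(562,-280,85,0,4); print(Tt()[:3,2].round(3))
"
```

```text
stub +y top edge -87.0 yaw -0.33 x 0.5107 0.6064 z 0.1506 slope deg x,y [-2.92 -0.07]
t 20.55 tcp [ 553.1 -291.3  191.1] head 0.69 tilt 8.22 F [ 0.5  0.4 -0.3] w 1.003 q [-0.6  -0.01  1.75 -0.    1.26  0.96]
4 [-0.8 -5.  26.3] 0.17
[ 0.117 -0.083 -0.99 ]
```

Emit:
step_arm:
  steps:
    - [-1,-2,27,0]
    - [-1,-2,27,0]
    - [-1,-2,27,0]
    - [0,-2,15,0]
    - [0,0,0,0]

```text
time: 21.05
tool_pos: [0.5578, -0.2883, 0.0845]
tool_rot: [0.037, 0.998, 0.004, 0.054]
contact_force: [0.5, 0.1, -0.5]
gripper_width: 1.0
```

```bash
python3 -c "
from h import *
go(566,-255,90,0,4); print(Tt()[:3,2].round(3))
"
```

```text
t 21.05 tcp [ 557.8 -288.3   84.5] head 0.66 tilt 7.5 F [ 0.5  0.1 -0.5] w 1.0 q [-0.6   0.11  1.81 -0.    1.09  0.97]
4 [ 2.3 -8.2 -1.8] 0.17
[ 0.108 -0.073 -0.991]
```

Emit:
step_arm:
  steps:
    - [3,-8,-1,0]
    - [3,-8,-1,0]
    - [2,-8,-1,0]
    - [0,-8,-1,0]
    - [0,-8,-1,0]

```text
time: 21.55
tool_pos: [0.5676, -0.2469, 0.0914]
tool_rot: [0.039, 0.998, 0.004, 0.056]
contact_force: [-0.6, -3.3, 1.6]
gripper_width: 0.999
```

```bash
python3 -c "
from h import *
pose();stub(); print(Tt()[:3,2].round(3))
"
```

```text
t 21.55 tcp [ 567.6 -246.9   91.4] head 0.67 tilt 7.84 F [-0.6 -3.3  1.6] w 0.999 q [-0.53  0.08  1.83 -0.01  1.09  1.04]
stub +y top edge -76.1 yaw 0.26 x 0.5097 0.6066 z 0.1528 slope deg x,y [-3.98 -3.92]
[ 0.113 -0.076 -0.991]
```

Emit:
step_arm:
  steps:
    - [0,-9,-1,0]
    - [0,-9,-1,0]
    - [0,-9,-1,0]
    - [0,-9,-1,0]
    - [0,-9,-1,0]
    - [0,-9,-1,0]
    - [0,-9,-1,0]

```text
time: 22.3
tool_pos: [0.5697, -0.1802, 0.0997]
tool_rot: [0.042, 0.997, 0.004, 0.061]
contact_force: [-4.4, -6.8, 17.6]
gripper_width: 1.001
```

```bash
python3 -c "
from h import *
pose(); print(Tt()[:3,2].round(3)); im,d,W=cloud('scene'); save(im[140:350,160:460].repeat(2,0).repeat(2,1),'s7.png')
"
```

```text
t 22.3 tcp [ 569.7 -180.2   99.7] head 0.73 tilt 8.44 F [-4.4 -6.8 17.6] w 1.001 q [-0.42  0.02  1.88 -0.03  1.1   1.16]
[ 0.121 -0.083 -0.989]
```

View pics/s7.png

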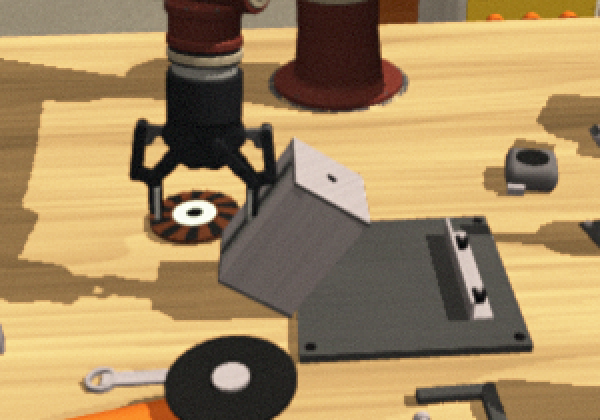

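The stub is tipping squarely over the plate edge at about 30°, with its top corner (295,140) against the knuckle.

Emit:
step_arm:
  steps:
    - [0,-8,-5,0]
    - [0,-8,-4,0]
    - [0,-8,-3,0]

```text
time: 22.65
tool_pos: [0.5667, -0.15, 0.1083]
tool_rot: [0.039, 0.997, 0.004, 0.059]
contact_force: [0.1, -0.4, -0.9]
gripper_width: 0.999
```

```bash
cat >> h.py <<'E'
def lying():
    im,d,W=cloud('scene'); P=W.reshape(-1,3); P=P[np.isfinite(P).all(1)]
    q=P[(abs(P[:,0]-.56)<.09)&(P[:,1]>-.2)&(P[:,1]<.15)&(P[:,2]>.095)&(P[:,2]<.115)]
    if len(q)>50:
        r=cv2.minAreaRect((q[:,:2]*1000).astype(np.float32)); print('lying',len(q),np.round(r[0],1),np.round(r[1],1),round(r[2],2),'z',np.median(q[:,2]).round(4))
        e=[]
        for a in np.arange(.525,.595,.01):
            k=q[(q[:,0]>=a)&(q[:,0]<a+.01)]
            if len(k)>3: e.append([a+.005,k[:,1].max(),k[:,1].min()])
        e=np.array(e); f=np.polyfit(e[:,0],e[:,1],1); g=np.polyfit(e[:,0],e[:,2],1)
        print('front y',np.polyval(f,.5575).round(4),'ang',np.degrees(f[0]).round(2),'back y',np.polyval(g,.5575).round(4),'ang',np.degrees(g[0]).round(2))
    s=P[(P[:,0]>.48)&(P[:,0]<.635)&(P[:,1]>.06)&(P[:,1]<.13)&(P[:,2]>.031)&(P[:,2]<.043)]
    for a in (.48,.53,.58,.61):
        k=s[(s[:,0]>=a)&(s[:,0]<a+.025)]
        if len(k): print('stop',a,k[:,1].min().round(4),np.median(k[:,1]).round(4),len(k))
    return im
E
python3 -c "
from h import *
pose(); lying()
"
```

```text
t 22.65 tcp [ 566.7 -150.   108.3] head 0.73 tilt 8.13 F [ 0.1 -0.4 -0.9] w 0.999 q [-0.37 -0.02  1.9  -0.03  1.12  1.2 ]
lying 1891 [558.5 -42.1] [149.2  97.5] 89.81 z 0.1063
front y 0.0313 ang -0.13 back y -0.1164 ang 0.11
stop 0.48 0.0946 0.0971 15
stop 0.53 0.0948 0.0964 16
stop 0.58 0.0947 0.0966 23
stop 0.61 0.0947 0.0965 28
```

It has fallen flat: top at 106 mm, square to within 0.2°, and the stop hasn't moved. Next I'll turn the jaws along x so that two fingers push the foot end.

Emit:
step_arm:
  steps:
    - [0,5,-30,0]
    - [0,20,-25,-8.5]
    - [-3,20,-5,-8.5]
    - [-6,19,0,-8.5]
    - [-8,18,0,-8.5]
    - [-10,15,0,-8.5]
    - [-8,8,0,-8.5]
    - [0,0,0,-8.5]
  claw: 60

```text
time: 23.5
tool_pos: [0.5581, -0.2563, 0.1744]
tool_rot: [0.059, 0.86, 0.506, 0.029]
contact_force: [-0.6, -0.1, 0.0]
gripper_width: 0.596
```

```bash
python3 -c "
from h import *
plan(560,-190,160,90); go(560,-190,160,90,4); print(Tt()[:3,2].round(3)); lying()
"
```

```text
t 23.5 tcp [ 558.1 -256.3  174.4] head 60.88 tilt 7.6 F [-0.6 -0.1  0. ] w 0.596 q [-0.55 -0.02  1.78 -0.    1.24 -0.04]
4 [[14.7, -7.7, 3.6, -7.28], [15.6, -5.7, 3.6, -7.28], [16.2, -3.7, 3.6, -7.28], [16.5, -1.6, 3.6, -7.28]]
t 23.5 tcp [ 558.1 -256.3  174.4] head 60.88 tilt 7.6 F [-0.6 -0.1  0. ] w 0.596 q [-0.55 -0.02  1.78 -0.    1.24 -0.04]
4 [14.7 -8.   2.4] -7.28
[ 0.111 -0.072 -0.991]
lying 1902 [558.2 -43.4] [149.7  96.6] 88.9 z 0.1049
front y 0.0303 ang -0.14 back y -0.1171 ang -2.08
stop 0.48 0.0946 0.0964 16
stop 0.53 0.095 0.0959 18
stop 0.58 0.0949 0.0964 25
stop 0.61 0.0948 0.0965 28
```

Emit:
step_arm:
  steps:
    - [14,-8,5,-7.3]
    - [16,-6,15,-7.3]
    - [16,-4,25,-7.3]
    - [10,-2,25,-7.3]
    - [0,0,20,0]
    - [0,0,10,0]
    - [0,0,0,0]

```text
time: 24.25
tool_pos: [0.5679, -0.1982, 0.0657]
tool_rot: [0.063, 0.701, 0.71, 0.013]
contact_force: [-0.0, -0.5, -0.3]
gripper_width: 0.602
```

```bash
python3 -c "
from h import *
go(565,-150,55,90,3); print(Tt()[:3,2].round(3))
"
```

```text
t 24.25 tcp [ 567.9 -198.2   65.7] head 90.45 tilt 7.42 F [-0.  -0.5 -0.3] w 0.602 q [-0.45  0.08  1.88 -0.02  1.05 -0.46]
3 [16.3 -1.1  2.3] 0.15
[ 0.108 -0.07  -0.992]
```

Emit:
step_arm:
  steps:
    - [14,-2,2,0]
    - [14,-2,2,0]
    - [14,-2,3,0]
    - [10,0,0,0]
    - [10,0,0,0]
    - [10,0,0,0]

```text
time: 24.85
tool_pos: [0.5639, -0.1234, 0.0565]
tool_rot: [0.067, 0.702, 0.708, 0.014]
contact_force: [0.0, -4.3, 0.8]
gripper_width: 0.603
```

```bash
python3 -c "
from h import *
go(563,-100,55,90,5); lying(); print(Tt()[:3,2].round(3))
"
```

```text
t 24.85 tcp [ 563.9 -123.4   56.5] head 90.24 tilt 7.88 F [ 0.  -4.3  0.8] w 0.603 q [-0.33  0.04  1.94 -0.04  1.03 -0.32]
5 [ 4.7 -0.2 -0.1] 0.05
lying 1913 [562.4 -44.8] [174.9 104.9] 89.62 z 0.105
front y 0.042 ang -0.31 back y -0.1065 ang -23.28
stop 0.48 0.0949 0.0965 18
stop 0.53 0.095 0.0966 17
stop 0.58 0.0947 0.0965 21
stop 0.61 0.0951 0.0969 27
[ 0.114 -0.072 -0.991]
```

Emit:
step_arm:
  steps:
    - [7,0,0,0]
    - [7,0,0,0]
    - [7,0,0,0]
    - [7,0,0,0]
    - [7,0,0,0]

```text
time: 25.4
tool_pos: [0.5658, -0.0884, 0.0564]
tool_rot: [0.071, 0.702, 0.708, 0.013]
contact_force: [0.5, -5.0, 1.7]
gripper_width: 0.605
```

```bash
python3 -c "
from h import *
pose(); lying(); print(Tt()[:3,2].round(3))
"
```

```text
t 25.4 tcp [565.8 -88.4  56.4] head 90.19 tilt 8.24 F [ 0.5 -5.   1.7] w 0.605 q [-0.26  0.02  1.96 -0.05  1.02 -0.24]
lying 1894 [563.3 -10.1] [102.3 176.6] 1.21 z 0.1049
front y 0.0769 ang -0.67 back y -0.0692 ang -24.86
stop 0.48 0.0983 0.1018 6
stop 0.53 0.0948 0.096 17
stop 0.58 0.0617 0.0955 34
stop 0.61 0.0949 0.0962 26
[ 0.119 -0.079 -0.99 ]
```

Emit:
step_arm:
  steps:
    - [5,0,0,0]
    - [5,0,0,0]
    - [4,0,0,0]

```text
time: 25.75
tool_pos: [0.5666, -0.0747, 0.0562]
tool_rot: [0.072, 0.702, 0.708, 0.013]
contact_force: [-0.1, -5.9, 1.0]
gripper_width: 0.603
```

Emit:
step_arm:
  steps:
    - [3,0,0,0]

```text
time: 25.85
tool_pos: [0.5668, -0.0721, 0.0563]
tool_rot: [0.072, 0.702, 0.708, 0.013]
contact_force: [-0.3, -4.7, 0.1]
gripper_width: 0.592
```

Emit:
step_arm:
  steps:
    - [3,0,0,0]

```text
time: 25.95
tool_pos: [0.5676, -0.071, 0.057]
tool_rot: [0.075, 0.702, 0.708, 0.012]
contact_force: [-0.2, -15.6, 3.7]
gripper_width: 0.6
```

```bash
python3 -c "
from h import *
pose(); lying()
"
```

```text
t 25.95 tcp [567.6 -71.   57. ] head 90.22 tilt 8.66 F [ -0.2 -15.6   3.7] w 0.6 q [-0.23  0.02  1.96 -0.07  1.02 -0.2 ]
lying 1889 [563.    7.9] [100.6 177.8] 2.91 z 0.1053
front y 0.0943 ang 0.71 back y -0.0495 ang -23.65
stop 0.58 0.0642 0.0917 20
stop 0.61 0.0888 0.0965 30
```

Emit:
step_arm:
  steps:
    - [2,0,0,0]
    - [2,0,0,0]

```text
time: 26.2
tool_pos: [0.5687, -0.0708, 0.0584]
tool_rot: [0.078, 0.701, 0.709, 0.009]
contact_force: [-0.0, -10.2, 1.2]
gripper_width: 0.602
```

Emit:
step_arm:
  steps:
    - [-6,0,0,0]
    - [-20,0,0,0]
    - [-30,0,0,0]
    - [-30,0,-20,0]
    - [-30,0,-40,0]
    - [0,0,-40,0]
    - [0,0,0,0]

```text
time: 26.9
tool_pos: [0.5547, -0.1764, 0.1673]
tool_rot: [0.071, 0.702, 0.709, 0.012]
contact_force: [-0.4, 0.2, 1.2]
gripper_width: 0.602
```

```bash
python3 -c "
from h import *
pose(); im=lying()
a=cv2.resize(im[180:350,260:560],(600,340),interpolation=cv2.INTER_CUBIC)
it,d,W=cloud('top'); b=cv2.resize(it[170:310,120:400],(600,300),interpolation=cv2.INTER_CUBIC)
save(np.vstack([a[:300],b]),'s8.png')
P=W.reshape(-1,3); q=P[(abs(P[:,0]-.556)<.07)&(P[:,1]>-.12)&(P[:,1]<.13)&(P[:,2]>.095)&(P[:,2]<.115)]
print('top cam',cv2.minAreaRect((q[:,:2]*1000).astype(np.float32)))
s=P[(P[:,0]>.45)&(P[:,0]<.66)&(P[:,1]>.08)&(P[:,1]<.13)&(P[:,2]>.031)&(P[:,2]<.043)]
for x in (.475,.485,.495,.61,.62,.63): 
    k=s[abs(s[:,0]-x)<.006]
    if len(k): print(x,k[:,1].min().round(4),np.median(k[:,1]).round(4))
"
```

```text
t 26.9 tcp [ 554.7 -176.4  167.3] head 90.29 tilt 8.24 F [-0.4  0.2  1.2] w 0.602 q [-0.42 -0.09  1.87 -0.03  1.22 -0.43]
lying 1926 [562.1  20.3] [150.1  97.8] 89.98 z 0.1049
front y 0.0947 ang -0.85 back y -0.054 ang -0.45
stop 0.58 0.0831 0.0975 12
stop 0.61 0.0949 0.0963 28
top cam ((561.363525390625, 22.426681518554688), (147.99436950683594, 93.13355255126953), 89.60781860351562)
0.475 0.0984 0.1006
0.485 0.0983 0.0999
0.495 0.0982 0.1003
0.61 0.1153 0.1153
0.62 0.0975 0.0978
0.63 0.0978 0.0981
```

View pics/s8.png

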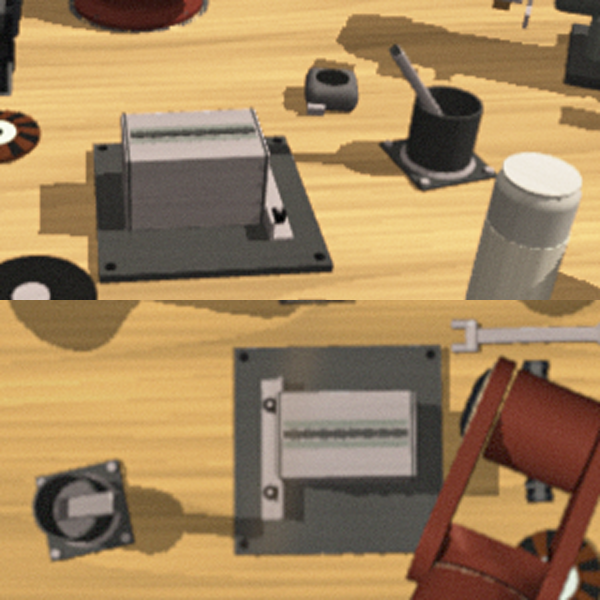

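Both views show the stub on the plate, weld up, its end at the stop (about 270,430 in the lower view), and the chisel in the pot. I'll measure squareness more finely.

```bash
python3 -c "
from h import *
for i in range(2):
    im,d,W=cloud('scene'); P=W.reshape(-1,3); P=P[np.isfinite(P).all(1)]
    q=P[(P[:,0]>.59)&(P[:,0]<.625)&(P[:,1]>-.045)&(P[:,1]<.085)&(P[:,2]>.03)&(P[:,2]<.095)]
    for _ in range(3):
        c=np.linalg.lstsq(np.c_[q[:,1:],np.ones(len(q))],q[:,0],rcond=None)[0]; r=q[:,0]-np.c_[q[:,1:],np.ones(len(q))]@c; q=q[abs(r)<2*r.std()]
    print('side face yaw deg',np.degrees(-c[0]).round(2),'rms',r.std().round(5),len(q))
    # plate +x edge & stop as references
    p=P[(P[:,2]>.008)&(P[:,2]<.016)&(P[:,0]>.64)&(P[:,0]<.69)&(P[:,1]>-.07)&(P[:,1]<.14)]
    e=[(y,np.sort(p[abs(p[:,1]-y)<.01,0])[-3]) for y in np.arange(-.06,.13,.02)]; print('plate edge yaw',np.degrees(-np.polyfit(*np.array(e).T,1)[0]).round(2))
im,d,W=cloud('wrist'); P=W.reshape(-1,3); P=P[np.isfinite(P).all(1)]
q=P[(abs(P[:,0]-.56)<.08)&(P[:,1]>-.1)&(P[:,1]<.12)&(P[:,2]>.096)&(P[:,2]<.125)]
if len(q)>100: print('wrist',len(q),cv2.minAreaRect((q[:,:2]*1000).astype(np.float32)))
e=[]
for x in np.arange(.525,.6,.005):
    k=q[abs(q[:,0]-x)<.0025]
    if len(k)>3: e.append((x,np.sort(k[:,1])[2],np.sort(k[:,1])[-3]))
e=np.array(e)
if len(e)>3: print('back',np.degrees(np.polyfit(e[:,0],e[:,1],1)[0]).round(2),'front',np.degrees(np.polyfit(e[:,0],e[:,2],1)[0]).round(2))
e=[]
for y in np.arange(-.03,.08,.005):
    k=q[abs(q[:,1]-y)<.0025]
    if len(k)>3: e.append((y,np.sort(k[:,0])[2],np.sort(k[:,0])[-3]))
e=np.array(e)
if len(e)>3: print('sides yaw',np.degrees(-np.polyfit(e[:,0],e[:,1],1)[0]).round(2),np.degrees(-np.polyfit(e[:,0],e[:,2],1)[0]).round(2), Tt()[:3,2].round(3))
"
```

```text
side face yaw deg -0.09 rms 0.00105 1372
plate edge yaw -0.04
side face yaw deg 0.01 rms 0.0011 1382
plate edge yaw -0.1
```

```bash
python3 -c "
from h import *
pose(); print(job_done())
"
```

```text
t 27.15 tcp [ 550.6 -174.   158.2] head 90.46 tilt 7.46 F [ 0.3  0.4 -0.3] w 0.601 q [-0.42 -0.08  1.88 -0.03  1.22 -0.43]
the job is handed in; nothing more can be done
None
```

The job is handed in at 27.2 s of the 69 s allowed, done in the order asked. No verdict was reported.

- **Chisel:** It stands tip down in the pot, leaning on the rim. The first try at putting it in slid out over the rim while still gripped, so I put it in deeper the second time.
- **Stub, sliding and tipping:** I slid it up to the plate edge without it tipping early, then tipped it over the edge. Past the balance point it fell freely onto the plate.
- **Stub, at the stop:** I pushed it home with two fingers, with at most about 16 N measured at the wrist.

**Last checks:**
- **Position:** The weld faces up. The stub's end measured 94.7 mm against the stop face at 94.9 mm in the same camera, so it is home as far as the cameras can tell.
- **Squareness:** The stub's side is within about 0.1° of the plate edge. The fits to its end edges disagreed, giving up to 0.85°. I took those as noise because the side fit uses far more points.
- **Stop:** It reads the same as before in both cameras, to about 0.1 mm.
- **Other tools:** I saw none of them disturbed in the last pictures, but did not measure each one.
- **Wrist camera:** Its final squareness check found no usable points.
- **Tool tilt:** The tool had drifted about 7 to 8° off vertical by the end. It is clear of everything, with no contact force.

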